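Put the spacing bars away in the locked slide-cover case

ROBOT

A 7-joint arm with a two-finger parallel gripper is mounted at the origin on the work surface. World frame = base frame: x ahead of the robot, y to its left, z up, the work surface at z = 0. Lengths are in m, angles in rad, forces in N, time in s.
With the tool pointing down it reaches from about 0.425 to 0.95 m from the base axis. Payload 16.7 kg.
Tool frame: the origin (TCP) lies between the finger pads; the fingertips stand 19 mm ahead of it and the grasp point (between the pads) is the TCP; z points along the fingers, y is the line along which they close (so a half turn about z gives the same grasp; the last joint's range is limited). The gripper opens to 94 mm and grips with 3 to 60 N. Pads are 16 mm wide; open, the fingers measure 119 mm over their backs; the gripper's body (75 mm by 177 mm) begins 78 mm behind the grasp point.
Start: joints at [1.075, 0.426, 0.074, 1.606, -0.034, 1.111, -0.067], TCP at [0.229, -0.635, 0.194] pointing down, gripper open.
Joint ranges: [-2.85, 2.85], [-0.5, 2.14], [-1.23, 1.37], [0.21, 2.46], [-1.02, 4.16], [0.16, 2.05], [-2.73, 2.73]. Speed limits (rad/s): [1.89, 1.89, 2.39, 2.39, 3.01, 3.01, 3.01].

INTERFACE

Orientations are given as a unit quaternion [w, x, y, z].
In Python, from bench import ctrl gives the robot as it stands. The module is installed in compiled form; this text tells all that it offers.
- The arm moves only by the shell command python3 -m handwheel 'ROWS' [FORCE]. ROWS is JSON, a list of rows, each a list of 3 entries, a list of its own where there are three numbers: the opening, from 0 (shut) to 1 (fully open), then the shift along the tool's x, y, z in units of 50 mm (1.0 is 50 mm), then the turn about the tool's z in units of 6 degrees (1.0 is 6 degrees). In form: [[grip, [dx, dy, dz], yaw], ...]. A call has 1 to 12 rows; each row is the pose to reach, as a shift and turn from the pose commanded when the call began, along the tool's axes at that moment; what a row does not reach only later rows make up. A row lasts 1/10 s, in which the tool goes at most 50 mm and 8.59 degrees, less where a joint would pass 70% of its speed; a pose out of reach is approached as far as the arm can. A call with a gripper value outside its range is refused whole. The fingers move at their own pace and stop on an object; FORCE is the grip in N (left out, the last holds). Time passes only in rows, so rows that repeat a pose let the fingers close. It gives the time, the measured TCP pose, the force, the opening and the grip force at its end, in the units of the state.
- ctrl.get_state(): the state, without advancing time (a new reading comes with each control period).
- ctrl.camera(name): name is "scene" or "top" or "wrist"; returns (picture, depth): 400x640x3 uint8, red, green, blue; 400x640 float32, m along the optical axis (not along the pixel's ray), 0 where there is no reading.
- ctrl.camera_params(name): a dict with "fx", "fy", "cx", "cy" (pixels), "world_from_camera" (4x4, takes a point from camera to world coordinates). Camera axes: x right, y up, looking along -z (the intrinsics and any distortion apply to the point x, -y, -z); pixel columns grow to the right and rows downward; lengths in m; the calibration is good to about 2 mm. The wrist camera is an equidistant fisheye: a pixel r from the principal point sees the ray r / f radians off the axis. A picture is of the moment at which its call begins: read the wrist's pose just before it. camera_params takes no time and is no camera call; for the wrist camera it gives the pose at the moment of the call.
- ctrl.hand_in(): hands the job in; it is judged then, once.
The state is a dict: "clock": time; "q": joint angles; "dq": joint speeds; "joint_efforts": joint torques, N m; "ee_pos": TCP position; "tool_rot": TCP orientation; "wrist_force": force on the tool from outside, world axes, zero at the start; "moment": the same for the moment, N m; "grip_width": finger opening in m; "grasp_force": force on a finger pad.
Only numpy, scipy, OpenCV 4.12 (cv2) and the standard library are available. Lean on these libraries where they do the work, as an engineer would, in place of code of your own. Each camera call takes 0.05 s, during which the arm holds its last target. There are 200 camera calls.

TASK

Put the loose metal spacing bars away in the wooden case: pull its locking bolt fully out by the knob, slide the cover fully open, stand every bar that is on the bench upright on its flange on the floor of the case, slide the cover fully shut over them, and push the bolt fully home so that the cover is locked. Leave the ink tins and the wooden planing block where they are.

Things in the scene. Friction and masses are not known exactly. Their poses are not given: they have to be found in the camera images.
- case: Open-topped wooden case fixed to the bench, 145 (x) by 240 (y) by 52 mm high. Origin: centre of its underside, on the bench; x is the way the cover opens, y its long side, z up. Two aluminium runners on its y sides (y = +-120 to 126 mm, tops 65 mm up) reach from x = -72 to +208 mm and carry the open cover.
- case_floor (a point): Centre of the compartment's floor, 6 mm above the bench; axes as the case's. The compartment is 125 mm (x) by 220 mm (y) and 46 mm deep, with 10 mm walls and no dividers. It takes up to four bars side by side along y, each lying along x.
- housing_top (a point): Top centre of the steel bolt housing on the case's -y side, 40 mm (x) by 20 mm (y), 88 mm high, centred at x = 0, y = -136 mm of the case. A small brass detent pin on it rises as the bolt passes half-way, never above 100 mm from the bench. Two small keeper blocks on the cover beside it rise to 81 mm.
- cover (a joint): Slide of the flat plywood cover, in m: 0 = fully shut, 0.125 = fully open, moving along the case's +x. Stays where it is left; about 2 N moves it. The cover is 145 (x) by 232 (y) by 8 mm, its top 61 mm above the bench. With the bolt in, it can move only about 6 mm.
- cover_grip (a point): Centre of the grip rib across the middle of the cover, which travels with it: a dark wooden bar 12 mm thick (case x) and 80 mm long (case y), from the cover's top at 61 mm up to 95 mm above the bench; this point is 78 mm above the bench. Axes as the case's.
- bolt (a joint): Draw bolt that locks the cover, in m: 0 = fully home (locked), 0.030 = fully out (free), moving along the case's -y. A sprung detent holds it at both ends: about 7 N starts it, falling to nothing half-way, past which it draws on; let go near half-way it may stay, so move it all the way. It locks only if the cover is shut to within about 6 mm; pushed in too early it blocks the cover.
- bolt_grip (a point): Centre of the bolt's steel knob, which travels with it: a lying cylinder 30 mm in diameter and 24 mm long, its axis along the case's y, 72 mm above the bench. With the bolt home there are 8 mm between knob and housing. Axes as the case's.
- bar1_mid (a point): Loose aluminium spacing bar of inverted T section, 95 mm long (its x), 120 to 230 g, one of up to four alike (may be absent): a flat flange 40 mm wide (its y) and 6 mm thick below, and a web 12 mm thick on its middle, up to 40 mm total height. This point is its centre, 20 mm above its underside; z up. Starts standing on its flange on the bench.
- bar2_mid (a point): Loose aluminium spacing bar of inverted T section, 95 mm long (its x), 120 to 230 g, one of up to four alike (may be absent): a flat flange 40 mm wide (its y) and 6 mm thick below, and a web 12 mm thick on its middle, up to 40 mm total height. This point is its centre, 20 mm above its underside; z up. Starts standing on its flange on the bench.
- bar3_mid (a point): Loose aluminium spacing bar of inverted T section, 95 mm long (its x), 120 to 230 g, one of up to four alike (may be absent): a flat flange 40 mm wide (its y) and 6 mm thick below, and a web 12 mm thick on its middle, up to 40 mm total height. This point is its centre, 20 mm above its underside; z up. Starts standing on its flange on the bench.
- bar4_mid (a point): Loose aluminium spacing bar of inverted T section, 95 mm long (its x), 120 to 230 g, one of up to four alike (may be absent): a flat flange 40 mm wide (its y) and 6 mm thick below, and a web 12 mm thick on its middle, up to 40 mm total height. This point is its centre, 20 mm above its underside; z up. Starts standing on its flange on the bench.
- tin1: Bystander: ink tin, 90 mm in diameter and 65 mm high, on the bench; origin at the centre of its underside.
- tin2: Bystander: ink tin, 90 mm in diameter and 65 mm high, on the bench; origin at the centre of its underside.
- planer: Bystander: dark wooden planing block 75 x 140 x 45 mm, on the bench; origin at the centre of its underside.

How it is judged:
By the outcome, as a careful person would: the job done as asked, in the order asked, and still so for the second after the job is handed in, with the robot touching nothing.
Of bar1, bar2, bar3, bar4 only 3 to 4 are there at a start; the rules pass over those that are not, and their reading is None.
At some moment in a run one of bar1, bar2, bar3, bar4 may be knocked a few centimetres aside while the robot is not near it.
Once in a run the grip may slacken for a moment while it holds something.
It also fails if it takes over 208 s, if anything falls off the work surface, if the arm or the gripper's body presses on something with over 40 N, if the wrist force passes 120 N, or if a joint passes its speed limit or range.

## Working session

There is one attempt and no reset: what is moved stays moved. The work goes in short steps, Python scripts to look and compute and a shell command to move; the robot and the scene stay as the last step left them, time stands still between calls to the robot, and variables do not carry over. Pictures are saved under pics/ and viewed, at most 14 in all, crops included, and the job is handed in when it is done.

```bash
mkdir -p pics
cat > h.py <<'E'
import numpy as np, cv2
from bench import ctrl
def cam(n,save=None):
    P=ctrl.camera_params(n); im,d=ctrl.camera(n)
    if save: cv2.imwrite('pics/'+save,im[:,:,::-1])
    return P,im,d
def ray(P,n,u,v):
    x=(u-P['cx'])/P['fx']; y=(v-P['cy'])/P['fy']
    if n=='wrist':
        r=np.hypot(x,y); s=np.sin(r)/max(r,1e-9); c=np.array([x*s,-y*s,-np.cos(r)])
    else: c=np.array([x,-y,-1.])
    W=np.array(P['world_from_camera']); return W[:3,3],W[:3,:3]@c
def onplane(P,n,u,v,z):
    o,r=ray(P,n,u,v); return o+r*(z-o[2])/r[2]
def cloud(P,d):
    v,u=np.mgrid[:400,:640]; x=(u-P['cx'])/P['fx']; y=(v-P['cy'])/P['fy']
    c=np.stack([x*d,-y*d,-d],-1); W=np.array(P['world_from_camera']); return c@W[:3,:3].T+W[:3,3]
E
python3 - <<'E'
from h import *
np.set_printoptions(precision=4,suppress=True)
for n in ('top','scene'):
    P,im,d=cam(n,n+'0.png'); print(n,P['fx'],P['cx'],P['cy'],P['world_from_camera'],(d>0).mean())
s=ctrl.get_state(); print(s)
E
```

```text
top 449.84704538684116 323.85724275591167 196.54755602186407 [[-0.0263  0.9871 -0.158   0.4063]
 [-0.9996 -0.0269 -0.0019  0.012 ]
 [-0.0062  0.1579  0.9874  1.3284]
 [ 0.      0.      0.      1.    ]] 0.996203125
scene 506.856937468169 319.6884308255734 205.37710511633898 [[ 0.6275 -0.5341  0.5665  1.5559]
 [ 0.7786  0.4381 -0.4493 -0.7724]
 [-0.0082  0.723   0.6908  1.2726]
 [ 0.      0.      0.      1.    ]] 0.995703125
{'clock': 0.1, 'q': array([ 1.0745,  0.4267,  0.0738,  1.6065, -0.0341,  1.1108, -0.0671]), 'dq': array([ 0.001 , -0.0007,  0.0013, -0.0018,  0.0014,  0.0004, -0.    ]), 'joint_efforts': array([  0.0059, -93.7472,   3.6763, -45.5041,  -0.0485,   0.017 ,
         0.0001]), 'ee_pos': array([ 0.2293, -0.6344,  0.1935]), 'tool_rot': array([-0.0006,  0.985 ,  0.1725, -0.0001]), 'wrist_force': array([ 0.8437,  0.7803, -0.6415]), 'moment': array([-0.0156, -0.0514,  0.0541]), 'grasp_force': 0.0, 'grip_width': 0.09395582557011167}
```

View pics/top0.png

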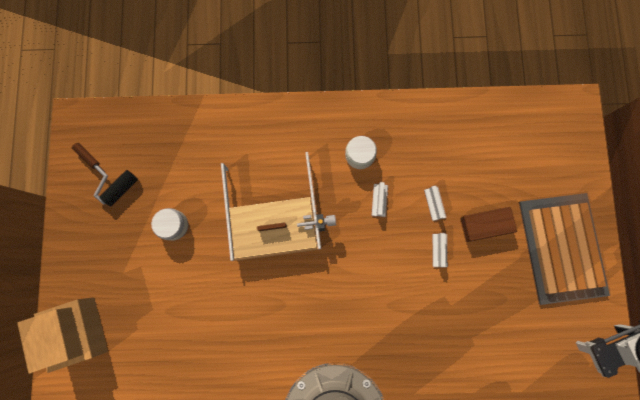

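View pics/scene0.png

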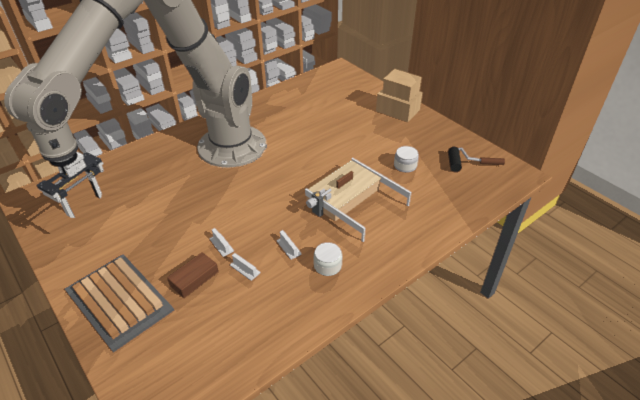

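The top view shows three bars near (380,199), (435,203) and (440,250). The case is centred near (275,228), with its knob at (330,220) on the right (case -y) and its runners pointing up (+x). The tins are at (361,152) and (169,224), and the planer is at (489,224).

```bash
cat >> h.py <<'E'
def rect(p):
    (c,(w,h),a)=cv2.minAreaRect((p[:,:2]*1000).astype(np.float32))
    if w<h: w,h,a=h,w,a+90
    return np.round([c[0],c[1],w,h,(a+90)%180-90],1)
def bars(zlo=0.030,zhi=0.045,n='top',v=1):
    P,im,d=cam(n); X=cloud(P,d); i=im.astype(int)
    grey=((i.max(2)-i.min(2))<45)&(i.min(2)>60)
    m=(grey&(X[...,2]>zlo)&(X[...,2]<zhi)).astype(np.uint8)
    k,l,st,_=cv2.connectedComponentsWithStats(m)
    for j in range(1,k):
        if st[j,4]>40: print('px',st[j,:5],'rect mm',rect(X[l==j]),'z',np.median(X[l==j][:,2]).round(4))
    return P,im,d,X
E
python3 - <<'E'
from h import *
P,im,d,X=bars()
hsv=cv2.cvtColor(im,cv2.COLOR_RGB2HSV)
v,u=np.mgrid[:400,:640]
box=(u>215)&(u<345)&(v>145)&(v<265)
for nm,lo,hi in (('cover',.057,.0635),('rail',.0625,.070),('rib',.088,.1),('z>81',.083,.087)):
    m=box&(X[...,2]>lo)&(X[...,2]<hi); 
    if nm=='rib': m&=(u<292)
    if nm=='rail': m&=(v<195)
    if nm=='cover': m&=(u<300)&(hsv[...,1]>60)
    print(nm,m.sum(),rect(X[m]),X[m].mean(0).round(4))
g=(im.max(2).astype(int)-im.min(2)<50)
m=box&(u>300)&(X[...,2]>.07)&g
for a,b in zip(X[m],np.argwhere(m)): pass
print('hk',m.sum(),rect(X[m]))
m2=m&(u>325); print('knob',m2.sum(),rect(X[m2]),X[m2].max(0))
print('bench z',np.median(X[280:320,200:280,2]))
cv2.imwrite('pics/c0.png',cv2.resize(im[140:275,210:460],None,fx=3,fy=3,interpolation=cv2.INTER_CUBIC)[:,:,::-1])
E
```

```text
px [ 94 166  13  38 110] rect mm [6.682e+02 6.706e+02 1.118e+02 3.180e+01 5.000e-01] z 0.0334
px [377 182   7  33 142] rect mm [ 603.8 -148.9   94.2   12.4   -6.7] z 0.0394
px [431 186  13  32 164] rect mm [ 589.3 -313.1   92.7   15.2   10.5] z 0.0388
px [168 211  18  29  62] rect mm [536.9 434.8  84.3  31.8 -17.1] z 0.0393
px [439 233   6  34 169] rect mm [ 451.4 -317.3   93.7   14.1   -2.9] z 0.0393
px [309 380  51  20 177] rect mm [ 80.    1.  135.9  47.4  88.9] z 0.0374
cover 2571 [560.7 187.5 227.2 212.8   6.2] [0.5242 0.1835 0.0607]
rail 142 [665.3 178.7 251.9 125.1 -83.8] [0.6746 0.1655 0.0656]
rib 124 [526.  163.4  79.6  12.3 -83.9] [0.5257 0.1631 0.0947]
z>81 84 [535.7  92.3 210.1  37.  -88. ] [0.5366 0.0317 0.085 ]
hk 296 [568.3  23.1 121.3  93.1 -14.5]
knob 91 [539.3  -1.2  27.4  25.    7.9] [0.55349842 0.01043967 0.0912916 ]
bench z 0.0005015202740596969
```

View pics/c0.png

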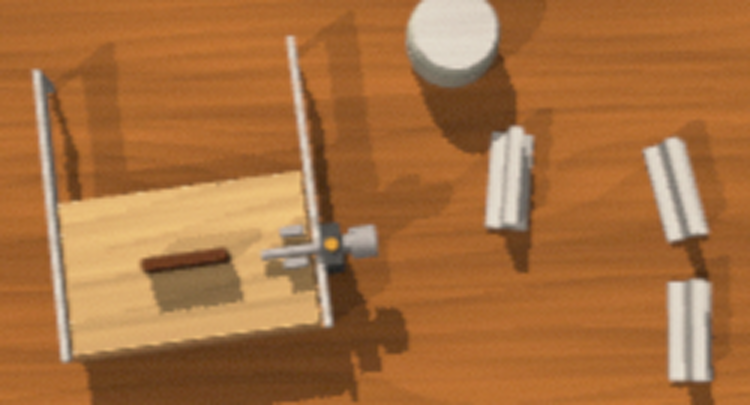

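There are three bars. The case is at about (526,163) mm with 6.1° yaw, which agrees with the knob position. Next I move to a hover over the knob.

```bash
cat >> h.py <<'E'
C=np.array([.526,.1634]); YAW=6.1
def case(x,y):  # mm case -> world m
    a=np.radians(YAW); return C+np.array([x*np.cos(a)-y*np.sin(a),x*np.sin(a)+y*np.cos(a)])/1000
def tool(s=None):
    s=s or ctrl.get_state(); w,x,y,z=s['tool_rot']
    from scipy.spatial.transform import Rotation as R
    return np.array(s['ee_pos']),R.from_quat([x,y,z,w]).as_matrix()
def plan(*T):
    """targets (x,y,z m, angle of tool x in world deg); prints units, each from the one before"""
    p,M=tool(); a=np.degrees(np.arctan2(M[1,0],M[0,0]))
    print('now',p.round(4),'ang',round(a,2))
    for x,y,z,th in T:
        t=np.array([x,y,z]); dl=-((th-a+180)%360-180)
        print('  to',t.round(4),th,'->',(M.T@(t-p)/.05).round(3),'yaw',round(dl/6,3))
        p=t;a=th;r=np.radians(a); M=np.array([[np.cos(r),np.sin(r),0],[np.sin(r),-np.cos(r),0],[0,0,-1]])
def wcloud():
    P,im,d=cam('wrist'); v,u=np.mgrid[:400,:640]
    x=(u-P['cx'])/P['fx']; y=(v-P['cy'])/P['fy']; r=np.hypot(x,y); k=np.tan(np.minimum(r,1.4))/np.maximum(r,1e-9)
    c=np.stack([x*k*d,-y*k*d,-d],-1); W=np.array(P['world_from_camera']); return im,c@W[:3,:3].T+W[:3,3]
E
python3 - <<'E'
from h import *
x,y=case(0,-166); plan((x,y,.22,96.1))
E
```

```text
now [ 0.2293 -0.6345  0.1936] ang 19.87
  to [ 0.5436 -0.0017  0.22  ] 96.1 -> [10.214 -9.767 -0.518] yaw -12.706
```

```bash
python3 -m handwheel '[[1,[0,0,-0.5],0],[1,[10.21,-9.77,-0.5],-12.7],[1,[10.21,-9.77,-0.5],-12.7],[1,[10.21,-9.77,-0.5],-12.7],[1,[10.21,-9.77,-0.5],-12.7],[1,[10.21,-9.77,-0.5],-12.7],[1,[10.21,-9.77,-0.5],-12.7],[1,[10.21,-9.77,-0.5],-12.7],[1,[10.21,-9.77,-0.5],-12.7],[1,[10.21,-9.77,-0.5],-12.7],[1,[10.21,-9.77,-0.5],-12.7],[1,[10.21,-9.77,-0.5],-12.7]]'
python3 -c "
from h import *
x,y=case(0,-166); plan((x,y,.22,96.1))"
```

```text
clock: 1.35
ee_pos: [0.4743, -0.1403, 0.2193]
tool_rot: [0.0, 0.669, 0.744, -0.0]
wrist_force: [0.5, -0.7, -0.2]
grip_width: 0.0941
grasp_force: 0.0
now [ 0.4743 -0.1403  0.2193] ang 96.07
  to [ 0.5436 -0.0017  0.22  ] 96.1 -> [ 2.611  1.672 -0.014] yaw -0.006
```

```bash
python3 -m handwheel '[[1,[2.61,1.67,0],0],[1,[2.61,1.67,0],0],[1,[2.61,1.67,0],0],[1,[2.61,1.67,0],0],[1,[2.61,1.67,0],0],[1,[2.61,1.67,0],0],[1,[2.61,1.67,0],0]]' | head -2
python3 - <<'E'
from h import *
im,X=wcloud(); cv2.imwrite('pics/w1.png',im[:,:,::-1])
x,y=case(0,-166); plan((x,y,.22,96.1))
a=np.radians(YAW); R=np.array([[np.cos(a),-np.sin(a)],[np.sin(a),np.cos(a)]])
L=((X[...,:2]-C)@R)*1000; z=X[...,2]*1000
m=(abs(L[...,0])<40)&(L[...,1]<-150)&(L[...,1]>-200)&(z>60)&(z<100)
print('knob',m.sum(),np.percentile(L[m],[2,50,98],axis=0),z[m].max())
m=(abs(L[...,0])<40)&(abs(L[...,1])<60)&(z>85)&(z<102)
print('rib',m.sum(),np.percentile(L[m],[1,50,99],axis=0),np.percentile(z[m],[5,50,95]),rect(X[m]))
m=(abs(L[...,0])<40)&(L[...,1]<-120)&(L[...,1]>-152)&(z>82)&(z<93)
print('hous',m.sum(),np.percentile(L[m],[1,50,99],axis=0))
E
```

```text
clock: 2.05
ee_pos: [0.5427, -0.0052, 0.2191]
now [ 0.5428 -0.0051  0.2192] ang 95.95
  to [ 0.5436 -0.0017  0.22  ] 96.1 -> [ 0.066  0.024 -0.015] yaw -0.026
knob 708 [[ -17.86769578 -181.08621152]
 [  -3.57746773 -166.77326366]
 [  10.75458437 -151.87288961]] 90.77622330930014
rib 842 [[-6.14494312e+00 -4.44817581e+01]
 [-4.60484967e-03 -9.95704585e+00]
 [ 6.03925572e+00  3.02391984e+01]] [94.63394309 96.3905258  97.73071481] [526.6 156.6  75.8  12.3 -84. ]
hous 633 [[ -23.46034608 -148.9557453 ]
 [  -4.49881228 -139.08437309]
 [  15.4045746  -130.2434661 ]]
```

View pics/w1.png

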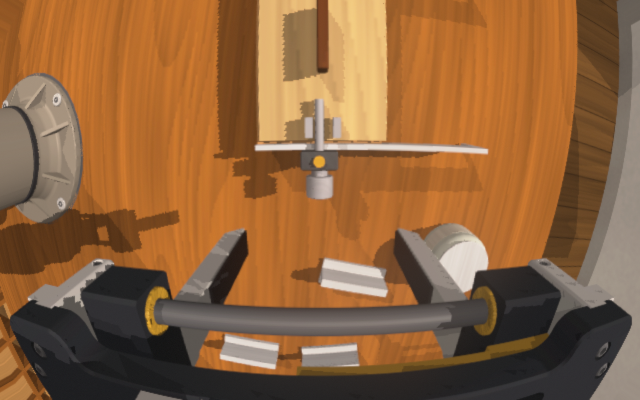

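The wrist view shows the knob at (319,187), with the housing and yellow pin just above it and the rib at (322,35). Both cameras put the knob and housing 4 mm to case -x of the rib. That means the cover starts slightly ajar, so I shift the case origin by that amount and then grip the knob.

```bash
sed -i 's/^C=.*/C=np.array([.522,.163])/' h.py; python3 -c "
from h import *
x,y=case(0,-166.5); plan((x,y,.072,96.1))"
```

```text
Traceback (most recent call last):
  File "h.py", line 32, in case
    a=np.radians(YAW); return C+np.array([x*np.cos(a)-y*np.sin(a),x*np.sin(a)+y*np.cos(a)])/1000
                 ^^^
NameError: name 'YAW' is not defined
```

```bash
sed -i 's/^C=.*/C=np.array([.522,.163]); YAW=6.1/' h.py; python3 -c "
from h import *
x,y=case(0,-166.5); plan((x,y,.072,96.1))"
```

```text
now [ 0.5428 -0.0051  0.2192] ang 95.95
  to [ 0.5397 -0.0026  0.072 ] 96.1 -> [ 0.058 -0.056  2.945] yaw -0.026
```

```bash
python3 -m handwheel '[[1,[0,-0.06,0],0],[1,[0,-0.06,0.7],0],[1,[0,-0.06,1.4],0],[1,[0,-0.06,2.0],0],[1,[0,-0.06,2.0],0],[1,[0,-0.06,2.0],0]]' | head -2; python3 -c "
from h import *
x,y=case(0,-166.5); plan((x,y,.072,96.1))"
```

```text
clock: 2.7
ee_pos: [0.5401, -0.0041, 0.1199]
now [ 0.5401 -0.0041  0.1199] ang 96.05
  to [ 0.5397 -0.0026  0.072 ] 96.1 -> [ 0.03  -0.005  0.957] yaw -0.009
```

```bash
python3 -m handwheel '[[1,[0.02,0,0.5],0],[1,[0.02,0,0.95],0],[1,[0.02,0,0.95],0],[0,[0.02,0,0.95],0],[0,[0.02,0,0.95],0],[0,[0.02,0,0.95],0],[0,[0.02,0,0.95],0],[0,[0.02,0,0.95],0],[0,[0.02,0,0.95],0],[0,[0.02,0,0.95],0],[0,[0.02,0,0.95],0],[0,[0.02,0,0.95],0]]' 30; python3 -c "
from h import *
x,y=case(0,-166.5); plan((x,y,.072,96.1))"
```

```text
clock: 3.9
ee_pos: [0.5401, -0.0028, 0.0717]
tool_rot: [-0.0, 0.669, 0.744, 0.0]
wrist_force: [0.2, 0.3, -1.6]
grip_width: 0.0253
grasp_force: 0.0
now [ 0.5401 -0.0028  0.0717] ang 96.07
  to [ 0.5397 -0.0026  0.072 ] 96.1 -> [ 0.006 -0.007 -0.006] yaw -0.006
```

Run:
```python
from h import *
s=ctrl.get_state(); print(s['grip_width'],s['grasp_force'])
P,im,d=cam('scene'); cv2.imwrite('pics/s1.png',cv2.resize(im[130:250,260:420],None,fx=4,fy=4)[:,:,::-1])
```

```text
0.025341084310003977 0.0
```

View pics/s1.png

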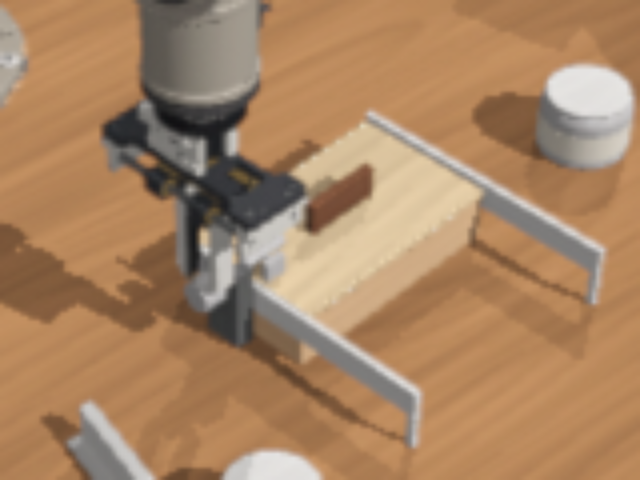

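The image shows the fingers near the knob (205,290), but it's unclear whether they hold it. I let the fingers finish closing and check from the top and wrist cameras.

```bash
python3 -m handwheel '[[0,[0,0,0],0],[0,[0,0,0],0],[0,[0,0,0],0]]' 30
python3 - <<'E'
from h import *
P,im,d=cam('scene'); a=cv2.resize(im[160:230,280:360],None,fx=5,fy=5,interpolation=cv2.INTER_CUBIC)
P,im,d=cam('wrist'); b=im[100:300,220:420]; b=cv2.resize(b,(350,350))
cv2.imwrite('pics/s2.png',np.hstack([a,b])[:,:,::-1])
E
```

```text
clock: 4.25
ee_pos: [0.5415, -0.0027, 0.0742]
tool_rot: [0.001, 0.669, 0.743, 0.001]
wrist_force: [-11.3, -1.8, 57.5]
grip_width: 0.0039
grasp_force: 32.2
```

View pics/s2.png

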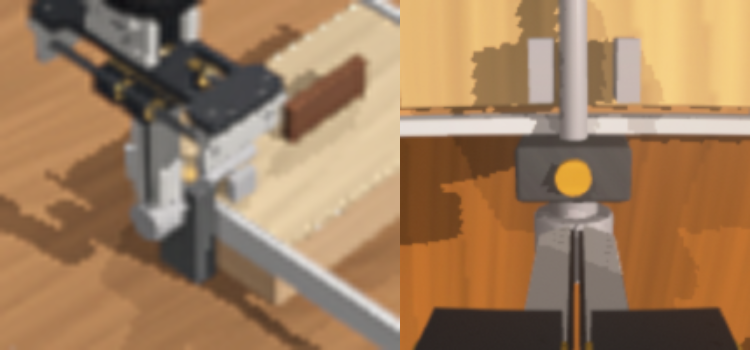

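The fingers have closed almost fully (3.9 mm) with 57 N upward, so they slid off over the top of the knob. I'll open, raise and measure heights.

```bash
python3 -m handwheel '[[0.6,[0,0,0],0],[0.6,[0,0,0],0],[0.6,[0,0,0],0],[0.6,[0,0,0],0],[0.6,[0,0,0],0],[0.6,[0,0,0],0],[0.6,[0,0,0],0],[0.6,[0,0,0],0]]' 30
python3 - <<'E'
from h import *
def loc(X):
    a=np.radians(YAW); R=np.array([[np.cos(a),-np.sin(a)],[np.sin(a),np.cos(a)]])
    return np.dstack([((X[...,:2]-C)@R)*1000,X[...,2]*1000])
im,X=wcloud(); L=loc(X)
P,im2,d=cam('scene'); L2=loc(cloud(P,d))
cv2.imwrite('pics/s3.png',np.hstack([cv2.resize(im2[150:230,270:370],(500,400),interpolation=cv2.INTER_CUBIC),cv2.resize(im[100:300,220:370],(300,400))])[:,:,::-1])
np.set_printoptions(precision=0,suppress=True,linewidth=200)
print(L[150:300:6,319])
print('scene'); print(L2[192:216:2,304:316:3].reshape(-1,12))
E
```

```text
clock: 5.15
ee_pos: [0.5399, -0.0029, 0.0715]
tool_rot: [-0.0, 0.669, 0.744, -0.0]
wrist_force: [0.5, -0.3, -0.3]
grip_width: 0.0559
grasp_force: 0.0
[[  -1. -111.   79.]
 [  -1. -115.   79.]
 [  -1. -118.   79.]
 [  -1. -122.   78.]
 [  -1. -126.   78.]
 [  -1. -130.   78.]
 [  -1. -131.   90.]
 [  -0.  -91.  264.]
 [  -1. -137.   92.]
 [  -1. -141.   93.]
 [  -1. -144.   94.]
 [  -1. -149.   90.]
 [  -1. -155.   82.]
 [  -1. -157.   87.]
 [  -1. -161.   87.]
 [  -1. -165.   88.]
 [  -1. -169.   88.]
 [  -1. -173.   88.]
 [  -1. -177.   89.]
 [  -2. -226.    2.]
 [  -2. -233.    2.]
 [  -2. -240.    1.]
 [  -2. -247.    1.]
 [  -2. -254.    1.]
 [  -2. -261.    1.]]
scene
[[ -27. -175.  107.  -67. -124.   49.  -45. -130.   66.  -45. -115.   56.]
 [ -29. -173.   95.  -62. -129.   45.  -46. -129.   55.  -13. -146.   88.]
 [ -29. -174.   86.  -59. -132.   39.  -41. -134.   52.   -9. -150.   83.]
 [ -91. -118.   -1.  -72. -121.   13.   -9. -165.   84.    2. -160.   87.]
 [ -87. -122.   -5.  -10. -178.   82.    3. -176.   90.    6. -165.   84.]
 [ -78. -131.   -4.   -4. -184.   80.    6. -179.   84.   12. -171.   82.]
 [ -73. -136.   -8.   -6. -182.   68.    7. -180.   76.   14. -173.   75.]
 [ -59. -149.    1.  -52. -141.    0.    7. -181.   67.   16. -175.   69.]
 [ -53. -154.   -1.  -48. -144.   -5.  -35. -142.    2.   -7. -153.   29.]
 [ -44. -163.    0.  -37. -154.   -1.  -27. -149.    3.  -12. -149.   12.]
 [ -33. -173.    5.  -31. -161.   -2.  -19. -157.    3.  -11. -150.    4.]
 [ -26. -180.    5.  -22. -169.   -1.  -18. -158.   -6.   -6. -154.    0.]]
```

View pics/s3.png

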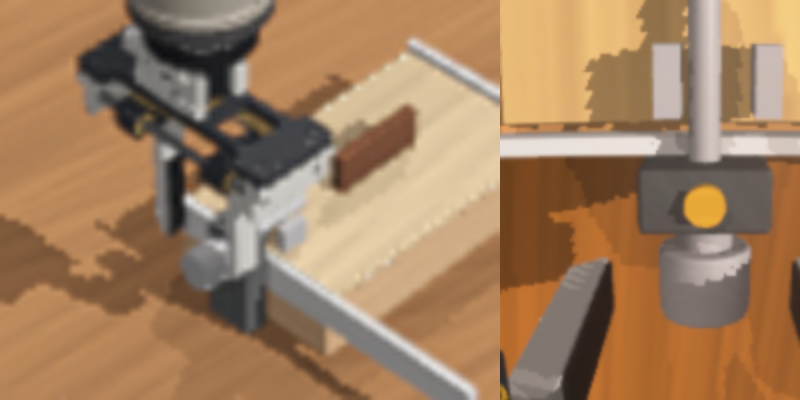

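The left image shows the left finger tip ending at (165,230), about level with the top of the knob. I'll measure the tip height directly.

Run:
```python
from h import *
np.set_printoptions(precision=0,suppress=True,linewidth=200)
a=np.radians(YAW); R=np.array([[np.cos(a),-np.sin(a)],[np.sin(a),np.cos(a)]])
f=lambda X:np.dstack([((X[...,:2]-C)@R)*1000,X[...,2]*1000])
im,X=wcloud(); L=f(X); print(L[226:300:8,262:274:3].reshape(-1,12))
print('TCP',f(tool()[0][None,None]))
P,im2,d=cam('scene'); L2=f(cloud(P,d)); print(L2[180:200:2,300:308:2].reshape(-1,12))
P=ctrl.camera_params('wrist'); print(P['world_from_camera'][:3,3]*1000)
```

```text
[[ -54. -188.    2.  -51. -188.    1.  -48. -188.    2.  -45. -188.    3.]
 [ -35. -159.   94.  -33. -159.   95.  -31. -158.   95.  -30. -159.   94.]
 [ -33. -159.  107.  -31. -158.  107.  -30. -160.  103.  -28. -160.  104.]
 [ -31. -158.  118.  -30. -160.  114.  -28. -160.  114.  -28. -164.  105.]
 [ -30. -159.  126.  -29. -161.  123.  -29. -165.  114.  -29. -169.  106.]
 [ -29. -160.  132.  -29. -165.  124.  -28. -168.  118.  -29. -173.  108.]
 [ -28. -164.  135.  -29. -168.  126.  -28. -172.  120.  -49. -238.    1.]
 [ -29. -168.  135.  -28. -171.  130.  -28. -176.  121.  -49. -247.    2.]
 [ -29. -172.  136.  -28. -175.  131.  -53. -257.    1.  -50. -256.    2.]
 [ -28. -174.  140.  -57. -266.    2.  -54. -266.    1.  -50. -266.    1.]]
TCP [[[   0. -167.   72.]]]
[[ -42. -178.  153.  -30. -179.  161.  -33. -168.  153.    9. -197.  196.]
 [-167.  -66.   -1.  -30. -180.  153.  -31. -169.  146.  -28. -163.  143.]
 [-151.  -81.    8.  -31. -179.  143.  -29. -171.  139.  -31. -161.  132.]
 [-150.  -83.   -1.  -30. -180.  135.  -29. -172.  130.  -31. -161.  122.]
 [-142.  -90.   -1.  -31. -180.  126.  -25. -176.  126.  -25. -166.  120.]
 [-137.  -95.   -5.  -34. -177.  113.  -25. -177.  118.  -26. -166.  110.]
 [-129. -102.   -5.  -28. -183.  112.  -31. -172.  102.  -25. -167.  103.]
 [-117. -114.   -1.  -36. -176.   92.  -31. -172.   92.  -32. -161.   85.]
 [-110. -120.   -2.  -37. -176.   82.  -28. -174.   87.  -72. -125.   26.]
 [ -99. -130.    2. -101. -119.   -6.  -95. -115.   -6.  -88. -111.   -3.]]
[532.  73. 264.]
```

The fingertips are really about 11 mm above the reported TCP, not 19 mm below it, so the reported z is about 30 mm too low. I'll descend another 30 mm in steps, watching the force.

```bash
python3 -m handwheel '[[0.6,[0,0,0.2],0],[0.6,[0,0,0.4],0],[0.6,[0,0,0.6],0],[0.6,[0,0,0.6],0],[0.6,[0,0,0.6],0]]' 30
python3 - <<'E'
from h import *
np.set_printoptions(precision=0,suppress=True,linewidth=200)
P,im2,d=cam('scene'); L2=cloud(P,d)*1000
cv2.imwrite('pics/s4.png',np.hstack([cv2.resize(im2[150:230,270:370],(500,400),interpolation=cv2.INTER_CUBIC)])[:,:,::-1])
print(L2[186:210:2,300:308:2,2])
E
```

```text
clock: 5.85
ee_pos: [0.5398, -0.0027, 0.0412]
tool_rot: [-0.0, 0.669, 0.744, -0.0]
wrist_force: [0.2, 0.5, 0.1]
grip_width: 0.0561
grasp_force: 0.0
[[ -0. 136. 165. 168.]
 [  6. 117. 124. 117.]
 [  3. 115. 112. 106.]
 [  0. 104. 110.  97.]
 [ -6.  98.  94.  86.]
 [  5.  80.  87.  82.]
 [  1.  77.  77.  68.]
 [  3.  65.  69.  62.]
 [ -0.   6.  60.  75.]
 [  0.  -8.   7.  67.]
 [  2.   3.   0.  -1.]
 [  3.   2.  -4.   0.]]
```

View pics/s4.png

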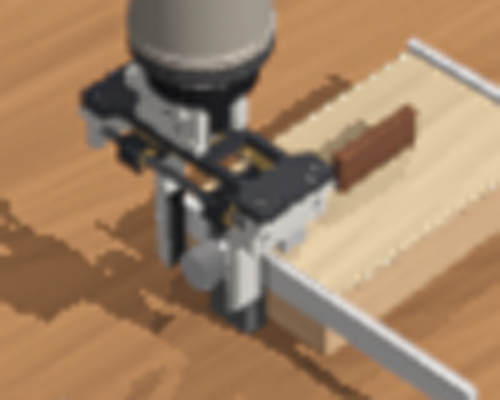

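Now the tips reach z of about 57 and straddle the knob at (205,268). I'll close.

```bash
python3 -m handwheel '[[0,[0,0,0],0],[0,[0,0,0],0],[0,[0,0,0],0],[0,[0,0,0],0],[0,[0,0,0],0],[0,[0,0,0],0],[0,[0,0,0],0]]' 40; python3 -c "
from h import *
x,y=case(0,-199); plan((x,y,.0412,96.1))"
```

```text
clock: 6.6
ee_pos: [0.5408, -0.0028, 0.042]
tool_rot: [0.0, 0.669, 0.744, 0.001]
wrist_force: [5.3, -0.7, -2.4]
grip_width: 0.029
grasp_force: 40.0
now [ 0.5408 -0.0028  0.042 ] ang 96.06
  to [ 0.5431 -0.0349  0.0412] 96.1 -> [-0.643 -0.022  0.016] yaw -0.006
```

```bash
python3 -m handwheel '[[0,[-0.1,0,0],0],[0,[-0.2,0,0],0],[0,[-0.3,0,0],0],[0,[-0.4,0,0],0],[0,[-0.5,0,0],0],[0,[-0.6,0,0],0],[0,[-0.64,0,0],0],[0,[-0.64,0,0],0],[0,[-0.64,0,0],0]]'; python3 -c "
from h import *
x,y=case(0,-199); plan((x,y,.0412,96.1))"
```

```text
clock: 7.5
ee_pos: [0.5441, -0.0327, 0.0419]
tool_rot: [-0.0, 0.668, 0.744, 0.001]
wrist_force: [4.5, 9.4, -1.9]
grip_width: 0.0288
grasp_force: 40.0
now [ 0.5441 -0.0327  0.0419] ang 96.14
  to [ 0.5431 -0.0349  0.0412] 96.1 -> [-0.04  -0.023  0.015] yaw 0.006
```

The bolt moved 30 mm and meets its stop. I'll release, rise and move over the rib.

```bash
python3 -m handwheel '[[0.6,[-0.6,0,0],0],[0.6,[-0.6,0,0],0],[0.6,[-0.6,0,0],0],[0.6,[-0.6,0,0],0]]' | tail -2 >/dev/null & wait; python3 -c "
from h import *
s=ctrl.get_state(); print(s['grip_width'],s['wrist_force'],s['clock'])
plan((.5441,-.0327,.14,96.1),(.5263,.1634,.14,96.1),(.5263,.1634,.056,96.1))"
```

```text
0.055429342210084 [ 0.34004511  0.11248914 -0.90382779] 7.9
now [ 0.5464 -0.0639  0.0417] ang 96.08
  to [ 0.5441 -0.0327  0.14  ] 96.1 -> [ 0.627  0.02  -1.966] yaw -0.003
  to [0.5263 0.1634 0.14  ] 96.1 -> [3.938 0.063 0.   ] yaw -0.0
  to [0.5263 0.1634 0.056 ] 96.1 -> [0.   0.   1.68] yaw -0.0
```

I typed -0.6 where I meant 0, so the hand slid a further 31 mm away along the knob axis as it opened. It seems harmless, and I'll check the knob once the hand is up.

```bash
python3 -m handwheel '[[0.6,[0,0,-1],0],[0.6,[0,0,-2],0],[0.6,[0,0,-2],0],[0.6,[1,0.05,-2],0],[0.6,[2,0.08,-2],0],[0.6,[3,0.08,-2],0],[0.6,[4,0.08,-2],0],[0.6,[4.57,0.08,-2],0],[0.6,[4.57,0.08,-2],0],[0.6,[4.57,0.08,-2],0],[0.6,[4.57,0.08,-2],0]]' |head -2
python3 - <<'E'
from h import *
plan((.5263,.1634,.056,96.1))
im,X=wcloud(); cv2.imwrite('pics/w5.png',im[:,:,::-1]); z=X[...,2]
a=np.radians(YAW); R=np.array([[np.cos(a),-np.sin(a)],[np.sin(a),np.cos(a)]]); L=((X[...,:2]-C)@R)*1000
m=(abs(L[...,0])<20)&(L[...,1]<-148)&(L[...,1]>-230)&(z>.068)&(z<.095); print('knob y',np.percentile(L[m],[2,50,98],axis=0))
P,im,d=cam('top'); X=cloud(P,d);z=X[...,2];L=((X[...,:2]-C)@R)*1000
m=(abs(L[...,0])<20)&(L[...,1]<-148)&(L[...,1]>-230)&(z>.068)&(z<.095); print('knob y top',m.sum(),np.percentile(L[m],[2,50,98],axis=0))
E
```

```text
clock: 9.0
ee_pos: [0.5264, 0.1622, 0.1415]
now [0.5264 0.1622 0.1415] ang 96.02
  to [0.5263 0.1634 0.056 ] 96.1 -> [2.50e-02 1.00e-03 1.71e+00] yaw -0.014
knob y [[ -13.10807765 -189.67424748]
 [   0.695649   -179.75670477]
 [  15.24151209 -148.88528036]]
knob y top 140 [[ -13.84932574 -206.09417456]
 [  -0.87297146 -188.70410427]
 [  13.67673181 -150.9446216 ]]
```

The knob is out: its outer end is at -206 mm, against about -178 mm when home. Next I descend on the rib and grip it.

```bash
python3 -m handwheel '[[0.6,[0,0,0.6],0],[0.6,[0,0,1.2],0],[0.6,[0,0,1.7],0],[0.6,[0,0,1.7],0],[0,[0,0,1.7],0],[0,[0,0,1.7],0],[0,[0,0,1.7],0],[0,[0,0,1.7],0],[0,[0,0,1.7],0],[0,[0,0,1.7],0],[0,[0,0,1.7],0],[0,[0,0,1.7],0]]' 30; python3 -c "
from h import *
x,y=C; 
a=np.radians(YAW); p=tool()[0]; plan((p[0]+.123*np.cos(a),p[1]+.123*np.sin(a),p[2],96.1))"
```

```text
clock: 10.3
ee_pos: [0.5266, 0.1632, 0.0569]
tool_rot: [0.0, 0.669, 0.744, 0.0]
wrist_force: [-0.8, -0.5, 6.0]
grip_width: 0.0119
grasp_force: 30.0
now [0.5266 0.1632 0.0569] ang 96.07
  to [0.6489 0.1762 0.0569] 96.1 -> [1.00e-03 2.46e+00 1.00e-03] yaw -0.005
```

```bash
python3 -m handwheel '[[0,[0,0.25,-0.02],0],[0,[0,0.5,-0.02],0],[0,[0,0.75,-0.02],0],[0,[0,1,-0.02],0],[0,[0,1.25,-0.02],0],[0,[0,1.5,-0.02],0],[0,[0,1.75,-0.02],0],[0,[0,2,-0.02],0],[0,[0,2.2,-0.02],0],[0,[0,2.35,-0.02],0],[0,[0,2.45,-0.02],0],[0,[0,2.5,-0.02],0]]';python3 -m handwheel '[[0,[0,0.05,0],0],[0,[0,0.05,0],0],[0,[0,0.05,0],0]]'
```

```text
clock: 11.5
ee_pos: [0.6475, 0.1762, 0.0571]
tool_rot: [-0.002, 0.668, 0.744, -0.003]
wrist_force: [-32.4, -1.6, 1.9]
grip_width: 0.0121
grasp_force: 30.0
clock: 11.8
ee_pos: [0.6475, 0.1761, 0.057]
tool_rot: [-0.003, 0.668, 0.744, -0.005]
wrist_force: [-36.8, -3.2, 4.2]
grip_width: 0.012
grasp_force: 30.0
```

It reached the stop after 121.6 mm of travel, which is consistent with a 3–4 mm start gap. I'll relax, open, lift clear and re-measure the bars.

```bash
python3 -m handwheel '[[0,[0,-0.07,0],0],[0.6,[0,-0.07,0],0],[0.6,[0,-0.07,0],0],[0.6,[0,-0.07,0],0],[0.6,[0,-0.07,0],0],[0.6,[0,-0.07,0],0],[0.6,[0,-0.07,-0.8],0],[0.6,[0,-0.07,-1.6],0],[0.6,[0,-0.07,-2.2],0],[0.6,[0,-0.07,-2.2],0]]' |head -2
python3 - <<'E'
from h import *
P,im,d,X=bars(); z=X[...,2]; v,u=np.mgrid[:400,:640]
m=(z>.088)&(z<.1)&(u<300)&(u>215)&(v>140)&(v<265); print('rib',m.sum(),rect(X[m]))
plan((.5893,-.3131,.14,10.5),(.4514,-.3173,.14,-2.9),(.6038,-.1489,.14,-6.7))
E
```

```text
clock: 12.8
ee_pos: [0.652, 0.1772, 0.1726]
px [ 94 165  13  37 126] rect mm [673.2 671.1 109.8  37.2   3.1] z 0.034
px [377 182   7  33 140] rect mm [ 604.1 -148.7   94.6   12.5   -6.1] z 0.0399
px [431 186  13  32 156] rect mm [ 589.1 -313.    93.8   13.9   12.2] z 0.0394
px [168 211  18  29  60] rect mm [536.8 435.7  84.4  31.7 -18.1] z 0.0385
px [439 233   6  34 168] rect mm [ 451.3 -317.5   93.6   13.4   -3.2] z 0.0398
rib 0 [0. 0. 0. 0. 0.]
now [0.651  0.1766 0.1701] ang 96.05
  to [ 0.5893 -0.3131  0.14  ] 10.5 -> [-9.61  -2.262  0.588] yaw 14.259
  to [ 0.4514 -0.3173  0.14  ] -2.9 -> [-2.727 -0.42   0.   ] yaw 2.233
  to [ 0.6038 -0.1489  0.14  ] -6.7 -> [ 2.874 -3.518  0.   ] yaw 0.633
```

```bash
python3 -c "
from h import *
plan((.604,-.1487,.10,-6.4))"
```

```text
now [0.651  0.1766 0.1701] ang 96.05
  to [ 0.604  -0.1487  0.1   ] -6.4 -> [-6.372 -1.626  1.392] yaw 17.076
```

```bash
python3 -m handwheel '[[0.5,[-6.37,-1.63,0],17.08],[0.5,[-6.37,-1.63,0],17.08],[0.5,[-6.37,-1.63,0],17.08],[0.5,[-6.37,-1.63,0],17.08],[0.5,[-6.37,-1.63,0],17.08],[0.5,[-6.37,-1.63,0],17.08],[0.5,[-6.37,-1.63,0],17.08],[0.5,[-6.37,-1.63,0],17.08],[0.5,[-6.37,-1.63,0.5],17.08],[0.5,[-6.37,-1.63,1],17.08],[0.5,[-6.37,-1.63,1.4],17.08],[0.5,[-6.37,-1.63,1.4],17.08]]' |head -2;  python3 -m handwheel '[[0.5,[0,0,0],0],[0.5,[0,0,0],0],[0.5,[0,0,0],0]]' |head -2
cat >> h.py <<'E'
def wbars(near,r=.06):
    """white web tops in wrist view near a world point"""
    im,X=wcloud(); i=im.astype(int); z=X[...,2]
    g=((i.max(2)-i.min(2))<45)&(i.min(2)>60)&(z>.030)&(z<.050)&(np.hypot(X[...,0]-near[0],X[...,1]-near[1])<r)
    k,l,st,_=cv2.connectedComponentsWithStats(g.astype(np.uint8)); j=1+st[1:,4].argmax()
    print('wrist web',st[j],rect(X[l==j]),np.median(z[l==j])); return im,X
E
python3 - <<'E'
from h import *
plan((.604,-.1487,.0,-6.4))
im,X=wbars((.604,-.1487)); cv2.imwrite('pics/w6.png',im[:,:,::-1])
E
```

```text
clock: 14.05
ee_pos: [0.5999, -0.1489, 0.0936]
clock: 14.35
ee_pos: [0.6025, -0.1491, 0.0978]
now [ 0.6025 -0.1491  0.0978] ang -6.21
  to [ 0.604  -0.1487  0.    ] -6.4 -> [ 0.029 -0.011  1.956] yaw 0.031
wrist web [ 316  148   16  110 1623] [ 605.1 -153.4   95.2   12.3   -6.4] 0.04169950907477568
```

View pics/w6.png

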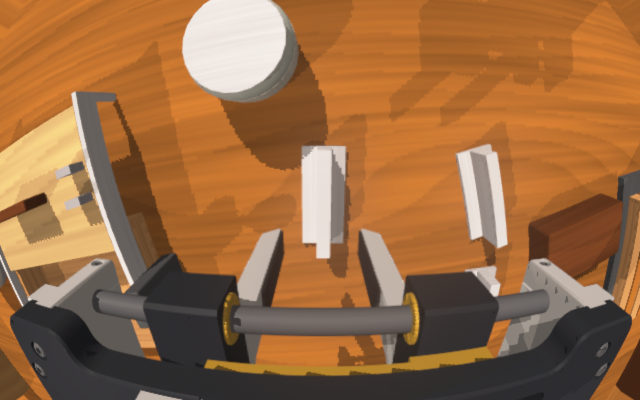

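The bar sits centred between the fingers: its web is at column 324 and the finger midpoint is near 321. I'll descend and grip.

```bash
python3 -m handwheel '[[0.5,[0.03,0.03,0.6],0],[0.5,[0.03,0.03,1.2],0],[0.5,[0.03,0.03,1.7],0],[0.5,[0.03,0.03,1.92],0],[0.5,[0.03,0.03,1.92],0],[0.5,[0.03,0.03,1.92],0]]' |head -4; python3 -m handwheel '[[0,[0,0,0],0],[0,[0,0,0],0],[0,[0,0,0],0],[0,[0,0,0],0],[0,[0,0,0],0],[0,[0,0,0],0],[0,[0,0,0],0],[0,[0,0,0],0]]' 40
```

```text
clock: 15.0
ee_pos: [0.6043, -0.1509, 0.0027]
tool_rot: [0.0, 0.998, -0.056, 0.0]
wrist_force: [-0.7, -0.2, 1.4]
clock: 15.8
ee_pos: [0.6038, -0.1508, 0.0019]
tool_rot: [0.0, 0.998, -0.056, 0.0]
wrist_force: [-1.3, 0.5, 5.4]
grip_width: 0.0115
grasp_force: 40.0
```

```bash
python3 -m handwheel '[[0,[0,0,-0.5],0],[0,[0,0,-1.2],0],[0,[0,0,-2],0],[0,[0,0,-2.7],0],[0,[0,0,-2.7],0],[0,[0,0,-2.7],0]]';python3 - <<'E'
from h import *
x,y=case(-6,65); plan((x,y,.137,6.1),(x,y,.01,6.1))
E
```

```text
clock: 16.4
ee_pos: [0.6038, -0.1508, 0.137]
tool_rot: [0.0, 0.998, -0.056, 0.0]
wrist_force: [-1.0, -0.1, -1.6]
grip_width: 0.0117
grasp_force: 40.0
now [ 0.6038 -0.1508  0.137 ] ang -6.41
  to [0.5091 0.227  0.137 ] 6.1 -> [-2.725e+00 -7.297e+00 -3.000e-03] yaw -2.086
  to [0.5091 0.227  0.01  ] 6.1 -> [0.   0.   2.54] yaw -0.0
```

```bash
python3 -m handwheel '[[0,[-0.3,-0.8,0],-0.2],[0,[-0.6,-1.6,0],-0.4],[0,[-0.9,-2.4,0],-0.7],[0,[-1.2,-3.2,0],-1],[0,[-1.5,-4,0],-1.3],[0,[-1.8,-4.8,0],-1.5],[0,[-2.1,-5.6,0],-1.8],[0,[-2.4,-6.4,0],-2.09],[0,[-2.6,-7,0],-2.09],[0,[-2.73,-7.3,0],-2.09],[0,[-2.73,-7.3,0],-2.09],[0,[-2.73,-7.3,0],-2.09]]'
python3 - <<'E'
from h import *
x,y=case(-6,65); plan((x,y,.137,6.1),(x,y,.01,6.1))
im,X=wcloud(); cv2.imwrite('pics/w7.png',im[:,:,::-1])
E
```

```text
clock: 17.6
ee_pos: [0.5082, 0.2265, 0.1354]
tool_rot: [0.0, 0.999, 0.054, -0.001]
wrist_force: [1.1, -0.6, -1.9]
grip_width: 0.0117
grasp_force: 40.0
now [0.5082 0.2265 0.1354] ang 6.15
  to [0.5091 0.227  0.137 ] 6.1 -> [ 0.02  -0.007 -0.033] yaw 0.009
  to [0.5091 0.227  0.01  ] 6.1 -> [0.   0.   2.54] yaw -0.0
```

View pics/w7.png

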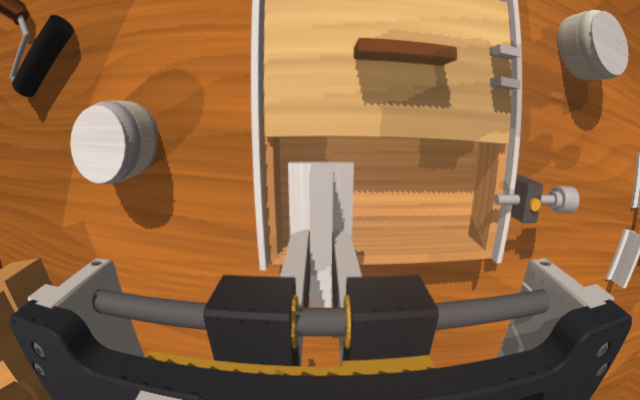

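The bar hangs level over the left of the compartment (288–352, 163–300), clear of the cover edge at row 137. I'll lower it.

```bash
python3 -m handwheel '[[0,[0.02,0,0.4],0],[0,[0.02,0,0.8],0],[0,[0.02,0,1.2],0],[0,[0.02,0,1.6],0],[0,[0.02,0,2],0],[0,[0.02,0,2.3],0],[0,[0.02,0,2.5],0],[0,[0.02,0,2.54],0],[0,[0.02,0,2.54],0],[0,[0.02,0,2.54],0]]'
python3 - <<'E'
from h import *
x,y=case(-6,65); plan((x,y,.0085,6.1))
E
```

```text
clock: 18.65
ee_pos: [0.5103, 0.2275, 0.0104]
tool_rot: [-0.0, 0.999, 0.053, 0.0]
wrist_force: [-0.8, 1.3, -1.9]
grip_width: 0.0118
grasp_force: 40.0
now [0.5103 0.2275 0.0104] ang 6.12
  to [0.5091 0.227  0.0085] 6.1 -> [-0.024  0.008  0.039] yaw 0.004
```

Next: down 2 mm, release gently to a half-open width, rise.

```bash
python3 -m handwheel '[[0,[0,0,0.04],0],[0,[0,0,0.04],0],[0.35,[0,0,0.04],0],[0.35,[0,0,0.04],0],[0.35,[0,0,0.04],0],[0.35,[0,0,0.04],0],[0.35,[0,0,-0.5],0],[0.35,[0,0,-1.2],0],[0.35,[0,0,-2],0],[0.35,[0,0,-2.8],0],[0.35,[0,0,-2.8],0],[0.35,[0,0,-2.8],0]]'
python3 - <<'E'
from h import *
P,im,d,X=bars(.030,.056)
plan((.589,-.313,.15,12),(.589,-.313,.05,12))
E
```

```text
clock: 19.85
ee_pos: [0.5102, 0.2274, 0.1504]
tool_rot: [-0.0, 0.999, 0.053, 0.001]
wrist_force: [0.2, 0.3, -1.2]
grip_width: 0.0331
grasp_force: 0.0
px [346 152  30  16 110] rect mm [717.8 -93.7  84.5  37.   83.7] z 0.0498
px [ 94 170  13  28  91] rect mm [669.6 669.   81.6  25.5  -7.7] z 0.0344
px [431 186  13  32 162] rect mm [ 588.9 -312.4   93.9   14.2   11.9] z 0.0394
px [439 233   6  34 172] rect mm [ 451.3 -317.3   93.8   13.9   -4.2] z 0.0392
px [336 380  24  20 105] rect mm [ 84.7 -42.   71.8  32.2  62.4] z 0.0377
now [0.5096 0.2271 0.1493] ang 6.12
  to [ 0.589 -0.313  0.15 ] 12 -> [ 0.428 10.909 -0.012] yaw -0.98
  to [ 0.589 -0.313  0.05 ] 12 -> [0. 0. 2.] yaw 0.0
```

```bash
python3 -m handwheel '[[0.5,[0.43,10.92,0],-0.98],[0.5,[0.43,10.92,0],-0.98],[0.5,[0.43,10.92,0],-0.98],[0.5,[0.43,10.92,0],-0.98],[0.5,[0.43,10.92,0],-0.98],[0.5,[0.43,10.92,0],-0.98],[0.5,[0.43,10.92,0],-0.98],[0.5,[0.43,10.92,0],-0.98],[0.5,[0.43,10.92,0],-0.98],[0.5,[0.43,10.92,0],-0.98],[0.5,[0.43,10.92,0],-0.98],[0.5,[0.43,10.92,0],-0.98]]' |head -2;python3 -m handwheel '[[0.5,[0,0,0.5],0],[0.5,[0,0,1],0],[0.5,[0,0,1],0],[0.5,[0,0,1],0]]' | head -2
python3 - <<'E'
from h import *
wbars((.589,-.314)); plan((.589,-.313,.001,12))
E
```

```text
clock: 21.1
ee_pos: [0.5873, -0.3204, 0.1471]
clock: 21.5
ee_pos: [0.5889, -0.3127, 0.0988]
wrist web [ 317  151   16  108 1526] [ 590.5 -317.1   94.6   12.3   11.6] 0.041684386033782383
now [ 0.5896 -0.313   0.0999] ang 12.02
  to [ 0.589 -0.313  0.001] 12 -> [-0.011 -0.003  1.978] yaw 0.004
```

```bash
python3 -m handwheel '[[0.5,[0,0.04,0.6],0.05],[0.5,[0,0.04,1.2],0.05],[0.5,[0,0.04,1.7],0.05],[0.5,[0,0.04,1.96],0.05],[0.5,[0,0.04,1.96],0.05],[0.5,[0,0.04,1.96],0.05]]' |head -4; python3 -m handwheel '[[0,[0,0,0],0],[0,[0,0,0],0],[0,[0,0,0],0],[0,[0,0,0],0],[0,[0,0,0],0],[0,[0,0,0],0],[0,[0,0,0],0],[0,[0,0,0],0]]' 40; python3 -m handwheel '[[0,[0,0,-0.5],0],[0,[0,0,-1.2],0],[0,[0,0,-2],0],[0,[0,0,-2.7],0],[0,[0,0,-2.7],0],[0,[0,0,-2.7],0]]';python3 - <<'E'
from h import *
x,y=case(-6,0); plan((x,y,.137,6.1),(x,y,.01,6.1))
E
```

```text
clock: 22.15
ee_pos: [0.5906, -0.3155, 0.003]
tool_rot: [0.0, 0.995, 0.102, 0.001]
wrist_force: [0.6, 0.4, 0.2]
clock: 22.95
ee_pos: [0.59, -0.3153, 0.0019]
tool_rot: [0.0, 0.995, 0.102, 0.0]
wrist_force: [-0.7, 0.7, 5.2]
grip_width: 0.0117
grasp_force: 40.0
clock: 23.55
ee_pos: [0.5899, -0.3152, 0.1369]
tool_rot: [0.0, 0.995, 0.102, 0.0]
wrist_force: [-0.1, -0.2, -1.8]
grip_width: 0.0117
grasp_force: 40.0
now [ 0.5899 -0.3152  0.1369] ang 11.71
  to [0.516  0.1624 0.137 ] 6.1 -> [ 4.920e-01 -9.653e+00 -6.000e-03] yaw 0.935
  to [0.516  0.1624 0.01  ] 6.1 -> [0.   0.   2.54] yaw -0.0
```

```bash
python3 -m handwheel '[[0,[0.05,-0.8,0],0],[0,[0.1,-1.6,0],0.2],[0,[0.15,-2.5,0],0.4],[0,[0.2,-3.4,0],0.6],[0,[0.25,-4.3,0],0.8],[0,[0.3,-5.2,0],0.93],[0,[0.35,-6.1,0],0.93],[0,[0.4,-7,0],0.93],[0,[0.45,-7.9,0],0.93],[0,[0.49,-8.8,0],0.93],[0,[0.49,-9.4,0],0.93],[0,[0.49,-9.65,0],0.93]]' | tail -3; python3 -m handwheel '[[0,[0,0,0],0],[0,[0,0,0],0],[0,[0,0,0.4],0],[0,[0,0,0.8],0],[0,[0,0,1.2],0],[0,[0,0,1.2],0],[0,[0,0,1.2],0]]'
python3 - <<'E'
from h import *
x,y=case(-6,0); plan((x,y,.0085,6.1))
E
```

```text
wrist_force: [0.4, -0.1, -2.9]
grip_width: 0.0119
grasp_force: 40.0
clock: 25.45
ee_pos: [0.5161, 0.1609, 0.0767]
tool_rot: [0.0, 0.999, 0.053, -0.0]
wrist_force: [-0.1, 0.6, -1.6]
grip_width: 0.0115
grasp_force: 40.0
now [0.5161 0.1609 0.0767] ang 6.03
  to [0.516  0.1624 0.0085] 6.1 -> [ 0.003 -0.03   1.365] yaw -0.012
```

```bash
python3 -m handwheel '[[0,[0,-0.02,0.4],0],[0,[0,-0.02,0.8],0],[0,[0,-0.02,1.1],0],[0,[0,-0.02,1.3],0],[0,[0,-0.02,1.36],0],[0,[0,-0.02,1.36],0],[0,[0,-0.02,1.36],0]]'
```

```text
clock: 26.15
ee_pos: [0.5163, 0.1634, 0.0094]
tool_rot: [-0.0, 0.999, 0.053, 0.0]
wrist_force: [0.3, 0.3, -2.9]
grip_width: 0.0118
grasp_force: 40.0
```

```bash
python3 -m handwheel '[[0,[0,0,0.02],0],[0,[0,0,0.02],0],[0.35,[0,0,0.02],0],[0.35,[0,0,0.02],0],[0.35,[0,0,0.02],0],[0.35,[0,0,0.02],0],[0.35,[0,0,-0.5],0],[0.35,[0,0,-1.2],0],[0.35,[0,0,-2],0],[0.35,[0,0,-2.8],0],[0.35,[0,0,-2.8],0],[0.35,[0,0,-2.8],0]]'
python3 - <<'E'
from h import *
P,im,d,X=bars(.030,.056)
plan((.4515,-.3175,.15,-4),(.4515,-.3195,.15,-4))
E
```

```text
clock: 27.35
ee_pos: [0.5163, 0.1632, 0.1494]
tool_rot: [-0.0, 0.999, 0.053, 0.001]
wrist_force: [-0.6, 0.5, -0.2]
grip_width: 0.0328
grasp_force: 0.0
px [346 150  29  18 104] rect mm [717.5 -89.6  85.2  36.   73.6] z 0.0496
px [ 94 168  13  30  96] rect mm [673.  669.8  87.6  28.1  -5.9] z 0.0343
px [162 209  24  31 148] rect mm [537.7 441.8  88.8  45.2 -17.9] z 0.0478
px [439 233   6  34 177] rect mm [ 451.4 -317.1   93.8   13.3   -3.5] z 0.0393
now [0.5156 0.163  0.1483] ang 6.12
  to [ 0.4515 -0.3175  0.15  ] -4 -> [-2.3    9.418 -0.032] yaw 1.686
  to [ 0.4515 -0.3195  0.15  ] -4 -> [0.003 0.04  0.   ] yaw 0.0
```

```bash
python3 -m handwheel '[[0.5,[-2.3,9.46,0],1.65],[0.5,[-2.3,9.46,0],1.65],[0.5,[-2.3,9.46,0],1.65],[0.5,[-2.3,9.46,0],1.65],[0.5,[-2.3,9.46,0],1.65],[0.5,[-2.3,9.46,0],1.65],[0.5,[-2.3,9.46,0],1.65],[0.5,[-2.3,9.46,0],1.65],[0.5,[-2.3,9.46,0],1.65],[0.5,[-2.3,9.46,0],1.65],[0.5,[-2.3,9.46,0],1.65],[0.5,[-2.3,9.46,0],1.65]]' |head -2;python3 -m handwheel '[[0.5,[0,0,0],0],[0.5,[0,0,0.5],0],[0.5,[0,0,1],0],[0.5,[0,0,1],0],[0.5,[0,0,1],0]]' | head -2
python3 - <<'E'
from h import *
wbars((.4515,-.3195)); plan((.4515,-.3193,.002,-3.9))
E
```

```text
clock: 28.6
ee_pos: [0.4509, -0.3195, 0.147]
clock: 29.1
ee_pos: [0.4522, -0.3184, 0.0989]
wrist web [ 316  152   15  108 1572] [ 452.  -322.1   95.1   12.2   -3.3] 0.041692118845526274
now [ 0.4526 -0.3189  0.0995] ang -3.71
  to [ 0.4515 -0.3193  0.002 ] -3.9 -> [-0.022  0.01   1.95 ] yaw 0.032
```

```bash
python3 -m handwheel '[[0.5,[-0.02,0.01,0.6],0],[0.5,[-0.02,0.01,1.2],0],[0.5,[-0.02,0.01,1.7],0],[0.5,[-0.02,0.01,1.95],0],[0.5,[-0.02,0.01,1.95],0],[0.5,[-0.02,0.01,1.95],0]]' |head -4; python3 -m handwheel '[[0,[0,0,0],0],[0,[0,0,0],0],[0,[0,0,0],0],[0,[0,0,0],0],[0,[0,0,0],0],[0,[0,0,0],0],[0,[0,0,0],0],[0,[0,0,0],0]]' 40; python3 -m handwheel '[[0,[0,0,-0.5],0],[0,[0,0,-1.2],0],[0,[0,0,-2],0],[0,[0,0,-2.7],0],[0,[0,0,-2.7],0],[0,[0,0,-2.7],0]]';python3 - <<'E'
from h import *
x,y=case(-6,-65); plan((x,y,.137,6.1),(x,y,.01,6.1))
E
```

```text
clock: 29.75
ee_pos: [0.4517, -0.3201, 0.0024]
tool_rot: [0.0, 0.999, -0.033, 0.001]
wrist_force: [1.1, 0.0, 0.1]
clock: 30.55
ee_pos: [0.4511, -0.3199, 0.0014]
tool_rot: [0.0, 0.999, -0.033, 0.0]
wrist_force: [-1.2, 1.2, 5.2]
grip_width: 0.0114
grasp_force: 40.0
clock: 31.15
ee_pos: [0.4511, -0.3198, 0.1365]
tool_rot: [0.0, 0.999, -0.033, 0.0]
wrist_force: [0.1, -0.3, -1.6]
grip_width: 0.0118
grasp_force: 40.0
now [ 0.4511 -0.3198  0.1365] ang -3.77
  to [0.5229 0.0977 0.137 ] 6.1 -> [ 0.885 -8.428 -0.013] yaw -1.645
  to [0.5229 0.0977 0.01  ] 6.1 -> [0.   0.   2.54] yaw -0.0
```

```bash
python3 -m handwheel '[[0,[0.08,-0.8,0],-0.2],[0,[0.17,-1.6,0],-0.4],[0,[0.26,-2.5,0],-0.7],[0,[0.36,-3.4,0],-1],[0,[0.45,-4.3,0],-1.3],[0,[0.55,-5.2,0],-1.64],[0,[0.64,-6.1,0],-1.64],[0,[0.74,-7,0],-1.64],[0,[0.8,-7.7,0],-1.64],[0,[0.88,-8.2,0],-1.64],[0,[0.88,-8.43,0],-1.64],[0,[0.88,-8.43,0],-1.64]]' | tail -3; python3 -m handwheel '[[0,[0,0,0],0],[0,[0,0,0],0],[0,[0,0,0.4],0],[0,[0,0,0.8],0],[0,[0,0,1.2],0],[0,[0,0,1.2],0],[0,[0,0,1.2],0]]'
python3 - <<'E'
from h import *
x,y=case(-6,-65); plan((x,y,.0085,6.1))
im,X=wcloud(); cv2.imwrite('pics/w8.png',im[:,:,::-1])
E
```

```text
wrist_force: [1.3, -0.3, -1.6]
grip_width: 0.0119
grasp_force: 40.0
clock: 33.05
ee_pos: [0.5226, 0.0971, 0.0765]
tool_rot: [0.0, 0.999, 0.052, -0.0]
wrist_force: [-0.5, 1.3, -0.8]
grip_width: 0.0116
grasp_force: 40.0
now [0.5226 0.0971 0.0765] ang 6.0
  to [0.5229 0.0977 0.0085] 6.1 -> [ 0.009 -0.013  1.361] yaw -0.016
```

View pics/w8.png

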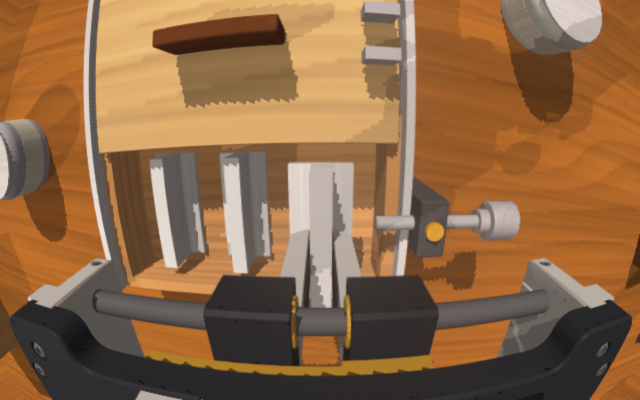

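Two bars stand upright at (176,210) and (244,210). The third is held over the free right-hand space, and the bolt is out.

```bash
python3 -m handwheel '[[0,[0,-0.01,0.4],0],[0,[0,-0.01,0.8],0],[0,[0,-0.01,1.1],0],[0,[0,-0.01,1.3],0],[0,[0,-0.01,1.37],0],[0,[0,-0.01,1.37],0],[0,[0,-0.01,1.37],0]]'; python3 -m handwheel '[[0,[0,0,0.02],0],[0,[0,0,0.02],0],[0.35,[0,0,0.02],0],[0.35,[0,0,0.02],0],[0.35,[0,0,0.02],0],[0.35,[0,0,0.02],0],[0.35,[0,0,-0.5],0],[0.35,[0,0,-1.2],0],[0.35,[0,0,-2],0],[0.35,[0,0,-2.8],0],[0.35,[0,0,-2.8],0],[0.35,[0,0,-2.8],0]]'
python3 - <<'E'
from h import *
im,X=wcloud(); cv2.imwrite('pics/w9.png',im[:,:,::-1])
r=case(121.6+4,0.4); print('rib exp',r); plan((r[0],r[1],.15,96.1),(r[0],r[1],.056,96.1))
E
```

```text
clock: 33.8
ee_pos: [0.5231, 0.0985, 0.0085]
tool_rot: [-0.0, 0.999, 0.053, 0.001]
wrist_force: [-0.5, -0.2, -1.8]
grip_width: 0.0117
grasp_force: 40.0
clock: 35.0
ee_pos: [0.5229, 0.0984, 0.1483]
tool_rot: [-0.0, 0.999, 0.053, 0.001]
wrist_force: [-0.2, -0.2, -0.2]
grip_width: 0.0329
grasp_force: 0.0
rib exp [0.64684634 0.1767445 ]
now [0.5222 0.0982 0.1473] ang 6.06
  to [0.6468 0.1767 0.15  ] 96.1 -> [ 2.644 -1.298 -0.056] yaw -15.006
  to [0.6468 0.1767 0.056 ] 96.1 -> [0.   0.   1.88] yaw -0.0
```

View pics/w9.png

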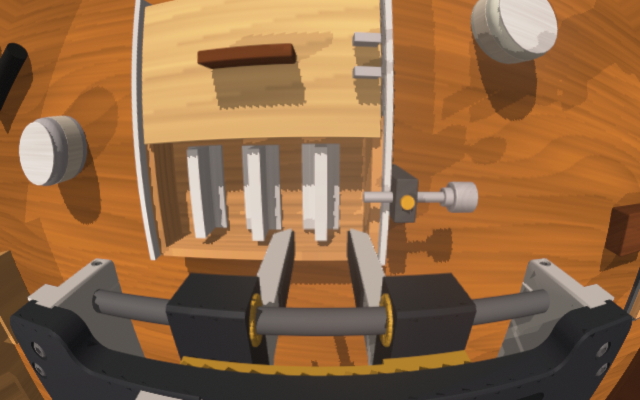

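All three bars stand upright at columns 205, 258 and 320. Next I shut the cover.

```bash
python3 -m handwheel '[[0.6,[2.64,-1.3,0],-15],[0.6,[2.64,-1.3,0],-15],[0.6,[2.64,-1.3,0],-15],[0.6,[2.64,-1.3,0],-15],[0.6,[2.64,-1.3,0],-15],[0.6,[2.64,-1.3,0],-15],[0.6,[2.64,-1.3,0],-15],[0.6,[2.64,-1.3,0],-15],[0.6,[2.64,-1.3,0],-15],[0.6,[2.64,-1.3,0],-15],[0.6,[2.64,-1.3,0],-15],[0.6,[2.64,-1.3,0],-15]]' |head -2;python3 -m handwheel '[[0.6,[0,0,0],0],[0.6,[0,0,0],0],[0.6,[0,0,0],0]]' |head -2
python3 - <<'E'
from h import *
plan((.6468,.1767,.056,96.1))
E
```

```text
clock: 36.25
ee_pos: [0.6461, 0.1767, 0.1457]
clock: 36.55
ee_pos: [0.6468, 0.1771, 0.1474]
now [0.6468 0.1771 0.1474] ang 96.01
  to [0.6468 0.1767 0.056 ] 96.1 -> [-0.007 -0.     1.829] yaw -0.015
```

```bash
python3 -m handwheel '[[0.6,[0,0,0.6],0],[0.6,[0,0,1.2],0],[0.6,[0,0,1.8],0],[0.6,[0,0,1.8],0],[0,[0,0,1.8],0],[0,[0,0,1.8],0],[0,[0,0,1.8],0],[0,[0,0,1.8],0],[0,[0,0,1.8],0],[0,[0,0,1.8],0],[0,[0,0,1.8],0],[0,[0,0,1.8],0]]' 30; python3 -m handwheel '[[0,[0,-0.25,-0.02],0],[0,[0,-0.5,-0.02],0],[0,[0,-0.75,-0.02],0],[0,[0,-1,-0.02],0],[0,[0,-1.25,-0.02],0],[0,[0,-1.5,-0.02],0],[0,[0,-1.75,-0.02],0],[0,[0,-2,-0.02],0],[0,[0,-2.2,-0.02],0],[0,[0,-2.35,-0.02],0],[0,[0,-2.45,-0.02],0],[0,[0,-2.5,-0.02],0]]';python3 -m handwheel '[[0,[0,-0.04,0],0],[0,[0,-0.04,0],0],[0,[0,-0.04,0],0]]'
```

```text
clock: 37.75
ee_pos: [0.6471, 0.177, 0.058]
tool_rot: [0.0, 0.669, 0.744, 0.0]
wrist_force: [-0.9, -1.3, 5.3]
grip_width: 0.0117
grasp_force: 30.0
clock: 38.95
ee_pos: [0.5226, 0.1635, 0.0583]
tool_rot: [0.0, 0.669, 0.744, 0.001]
wrist_force: [20.9, 3.5, -46.2]
grip_width: 0.0118
grasp_force: 30.0
clock: 39.25
ee_pos: [0.5227, 0.1635, 0.0587]
tool_rot: [0.001, 0.669, 0.743, 0.002]
wrist_force: [20.7, 2.6, -39.7]
grip_width: 0.0118
grasp_force: 30.0
```

It travelled 125 mm and is at the shut stop. I'll release and move to the knob.

```bash
python3 -m handwheel '[[0,[0,0.06,0.02],0],[0.5,[0,0.06,0.02],0],[0.5,[0,0.06,0.02],0],[0.5,[0,0.06,0.02],0],[0.5,[0,0.06,0.02],0],[0.5,[0,0.06,0.02],0],[0.5,[0,0.06,-0.8],0],[0.5,[0,0.06,-1.6],0],[0.5,[0,0.06,-1.8],0],[0.5,[0,0.06,-1.8],0]]'
python3 - <<'E'
from h import *
x,y=case(0,-196.5); plan((x,y,.145,96.1),(x,y,.042,96.1))
a=np.radians(YAW); R=np.array([[np.cos(a),-np.sin(a)],[np.sin(a),np.cos(a)]])
im,X=wcloud(); z=X[...,2]; L=((X[...,:2]-C)@R)*1000
m=(abs(L[...,0])<40)&(abs(L[...,1])<60)&(z>.085)&(z<.102); print('rib',np.percentile(L[m],[1,50,99],axis=0))
E
```

```text
clock: 40.25
ee_pos: [0.5246, 0.1641, 0.1502]
tool_rot: [0.001, 0.669, 0.743, 0.001]
wrist_force: [-0.1, -0.1, -0.6]
grip_width: 0.0473
grasp_force: 0.0
now [0.5246 0.1641 0.1502] ang 96.05
  to [ 0.5429 -0.0324  0.145 ] 96.1 -> [-3.947 -0.05   0.104] yaw -0.009
  to [ 0.5429 -0.0324  0.042 ] 96.1 -> [0.   0.   2.06] yaw -0.0
rib [[ -3.48871161 -41.68260232]
 [  1.84360515   0.91542607]
 [  7.63909086  36.14735113]]
```

The wrist view shows the rib about 2 mm back from the shut position, because my back-off dragged the cover. I'll grip again, push home and release while still pressing.

```bash
python3 -m handwheel '[[0.5,[0,0,0.6],0],[0.5,[0,0,1.2],0],[0.5,[0,0,1.82],0],[0.5,[0,0,1.82],0],[0,[0,0,1.82],0],[0,[0,0,1.82],0],[0,[0,0,1.82],0],[0,[0,0,1.82],0],[0,[0,0,1.82],0],[0,[0,0,1.82],0],[0,[0,-0.05,1.82],0],[0,[0,-0.1,1.82],0]]' 30;  python3 -m handwheel '[[0,[0,0,0],0],[0,[0,0,0],0]]'
```

```text
clock: 41.5
ee_pos: [0.5226, 0.1638, 0.0586]
tool_rot: [0.002, 0.669, 0.743, 0.003]
wrist_force: [35.1, 4.4, -27.4]
grip_width: 0.0121
grasp_force: 30.0
clock: 41.7
ee_pos: [0.5227, 0.1638, 0.0586]
tool_rot: [0.002, 0.669, 0.743, 0.003]
wrist_force: [24.2, 2.7, -16.0]
grip_width: 0.0118
grasp_force: 30.0
```

```bash
python3 -m handwheel '[[0.5,[0,0,0],0],[0.5,[0,0,0],0],[0.5,[0,0,0],0],[0.5,[0,0,0],0],[0.5,[0,0,0],0],[0.5,[0,0,-0.8],0],[0.5,[0,0,-1.6],0],[0.5,[0,0,-1.8],0],[0.5,[0,0,-1.8],0]]'
python3 - <<'E'
from h import *
x,y=case(0,-196.5); plan((x,y,.145,96.1),(x,y,.042,96.1))
a=np.radians(YAW); R=np.array([[np.cos(a),-np.sin(a)],[np.sin(a),np.cos(a)]])
im,X=wcloud(); z=X[...,2]; L=((X[...,:2]-C)@R)*1000
m=(abs(L[...,0])<40)&(abs(L[...,1])<60)&(z>.085)&(z<.102); print('rib',np.percentile(L[m],[1,50,99],axis=0))
E
```

```text
clock: 42.6
ee_pos: [0.5195, 0.1635, 0.1492]
tool_rot: [0.001, 0.669, 0.743, 0.001]
wrist_force: [0.0, 0.5, -0.8]
grip_width: 0.047
grasp_force: 0.0
now [0.5195 0.1635 0.1492] ang 96.05
  to [ 0.5429 -0.0324  0.145 ] 96.1 -> [-3.946  0.051  0.084] yaw -0.008
  to [ 0.5429 -0.0324  0.042 ] 96.1 -> [0.   0.   2.06] yaw -0.0
rib [[ -5.86454937 -42.16968533]
 [  0.06051676  -0.70441267]
 [  6.20487374  36.13813906]]
```

The cover is fully shut, with the rib at 0. Now the bolt.

```bash
python3 -m handwheel '[[0.6,[-0.9,0.02,0],0],[0.6,[-1.8,0.04,0],0],[0.6,[-2.7,0.05,0],0],[0.6,[-3.5,0.05,0],0],[0.6,[-3.95,0.05,0],0],[0.6,[-3.95,0.05,0],0],[0.6,[-3.95,0.05,0],0],[0.6,[-3.95,0.05,0.7],0],[0.6,[-3.95,0.05,1.4],0],[0.6,[-3.95,0.05,2.14],0],[0.6,[-3.95,0.05,2.14],0],[0.6,[-3.95,0.05,2.14],0]]'; python3 -c "
from h import *
x,y=case(0,-196.5); plan((x,y,.042,96.1))"
```

```text
clock: 43.85
ee_pos: [0.5416, -0.0314, 0.0407]
tool_rot: [-0.001, 0.668, 0.744, -0.0]
wrist_force: [0.3, 0.5, 0.2]
grip_width: 0.0564
grasp_force: 0.0
now [ 0.5416 -0.0314  0.0407] ang 96.17
  to [ 0.5429 -0.0324  0.042 ] 96.1 -> [-0.023  0.023 -0.025] yaw 0.012
```

```bash
python3 -m handwheel '[[0,[0,0.02,0],0],[0,[0,0.02,0],0],[0,[0,0.02,0],0],[0,[0,0.02,0],0],[0,[0,0.02,0],0],[0,[0,0.02,0],0],[0,[0,0.02,0],0]]' 40;  python3 -m handwheel '[[0,[0.1,0,0],0],[0,[0.2,0,0],0],[0,[0.3,0,0],0],[0,[0.4,0,0],0],[0,[0.5,0,0],0],[0,[0.6,0,0],0],[0,[0.64,0,0],0],[0,[0.64,0,0],0],[0,[0.64,0,0],0]]'
```

```text
clock: 44.55
ee_pos: [0.5441, -0.0327, 0.0415]
tool_rot: [0.001, 0.669, 0.743, 0.001]
wrist_force: [2.9, 0.1, 7.2]
grip_width: 0.0287
grasp_force: 40.0
clock: 45.45
ee_pos: [0.5409, -0.0028, 0.0416]
tool_rot: [0.001, 0.669, 0.743, -0.0]
wrist_force: [4.8, -10.3, 8.3]
grip_width: 0.0293
grasp_force: 40.0
```

The bolt moved 30 mm and is home against its stop. I'll release, lift clear and verify.

```bash
python3 -m handwheel '[[0.6,[0,0,0],0],[0.6,[0,0,0],0],[0.6,[0,0,0],0],[0.6,[0,0,0],0],[0.6,[0,0,0],0],[0.6,[0,0,-0.8],0],[0.6,[0,0,-1.6],0],[0.6,[0,0,-2.4],0],[0.6,[0,0,-3],0],[0.6,[0,0,-3],0],[0.6,[0,0,-3],0]]'
python3 - <<'E'
from h import *
a=np.radians(YAW); R=np.array([[np.cos(a),-np.sin(a)],[np.sin(a),np.cos(a)]])
im,X=wcloud(); z=X[...,2]; L=((X[...,:2]-C)@R)*1000; cv2.imwrite('pics/w10.png',im[:,:,::-1])
m=(abs(L[...,0])<40)&(abs(L[...,1])<60)&(z>.085)&(z<.102); print('rib',np.percentile(L[m],[1,50,99],axis=0))
m=(abs(L[...,0])<20)&(L[...,1]<-148)&(L[...,1]>-230)&(z>.068)&(z<.095); print('knob',np.percentile(L[m],[2,50,98],axis=0))
E
```

```text
clock: 46.55
ee_pos: [0.5397, -0.001, 0.1909]
tool_rot: [0.0, 0.669, 0.743, 0.0]
wrist_force: [0.0, 0.4, 0.3]
grip_width: 0.0567
grasp_force: 0.0
rib [[ -6.21727907 -44.4507977 ]
 [  0.20065649 -12.12963301]
 [  5.72001694  23.65155841]]
knob [[ -13.09340722 -180.66842086]
 [   1.12960576 -164.82807816]
 [  14.86715341 -148.32974607]]
```

View pics/w10.png

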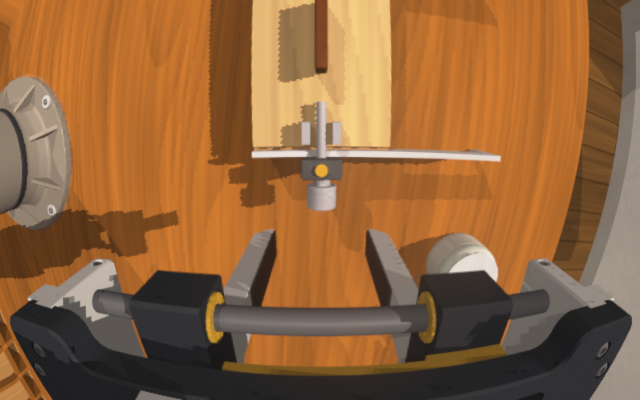

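The cover is shut, the bolt passes between the keepers at (321,130), the knob is home at (321,195) and the bench has no bars left on it.

```bash
python3 -c "
from bench import ctrl
print(ctrl.hand_in())"
```

```text
the job is handed in; nothing more can be done
None
```

The job is handed in (the hand-in gave no verdict): all three bars found on the bench stand upright in the case, the cover is fully shut and the bolt is home, as the last wrist view showed, and I moved neither the tins nor the planing block.

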